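# Snap the lid onto the ink tub and select its mixing bay

### The job

Pick up the loose yellow lid from the bench, put it on the open ink tub in the mixing station and press it straight down until it snaps fully home, level and flush on the rim all round. Then turn the selector from its white off mark to the coloured mark (green or orange) of the bay that this tub stands in. Leave the jar, tape roll and mug where they are.

Things in the scene. Friction and masses are not known exactly. Their poses are not given: they have to be found in the camera images.
- station: Fixed ink mixing station: grey plate 270 x 310 mm (x, y), 18 mm thick. Origin at the centre of its underside, x away from the robot, y to the left. Two bays with coloured mats at x = +60 mm: green at y = +100 mm (left), orange at y = -100 mm (right). A blue console 115 x 150 mm, top 54 mm above the bench, carries the selector at x = -75 mm, y = 0
- tub: The open round white ink tub with a blue band, fixed in one of the two bays (either one): outer diameter 110 mm, mouth 100 mm inside diameter, 75 mm high. Origin at the centre of its underside, 18 mm above the bench, z up. Four small sprung balls sit 6 mm below the rim inside the mouth; pushing the lid's plug past them takes about 8 to 15 N
- closed_tub: Tub with a pink band and grey lid already on, fixed in the other bay; same sizes as the tub and lid, its black handle reaching 133 mm above the bench; origin at the centre of its underside. Nothing to do here
- tub_rim (a point): Centre of the open tub's mouth at the height of its rim (93 mm above the bench)
- lid: Loose yellow lid, right way up on the bench: disc 116 mm wide, 6 mm thick; barrel-shaped plug at most 90 mm wide, 20 mm deep, below; black bar handle on top, 70 mm long (lid x), 20 mm wide (lid y), 34 mm tall. Height 60 mm, about 0.15 kg. Origin at the centre of the plug's underside, z up. Merely laid on the tub it stands about 13 mm proud. Any yaw will do
- lid_face (a point): Centre of the underside of the lid's disc (20 mm above the lid's origin): coincides with point tub_rim when the lid is fully home
- lid_grip (a point): Point to grip on the lid's handle: on the axis, 48 mm above the lid's origin, 22 mm above the disc's top and 12 mm below the handle's top
- selector (a joint): Selector angle in rad, counter-clockwise from above positive. Detents at 0 (pointer to the white off mark, straight away from the robot), +1.0 (green mark, left bay) and -1.0 (orange mark, right bay). Turning takes about 0.07 Nm
- selector_grip (a point): Point to grip on the selector: on its vertical axis, 84 mm above the bench. The selector is a black bar grip 66 mm long, 18 mm wide, 34 mm tall (its top 98 mm above the bench) on a 68 mm disc, with a white line on the pointing end; this point's x axis is the pointing direction
- jar: Jar with red cap, diameter 68 mm, 95 mm high, origin at the centre of its underside; to be left alone
- tape_roll: Roll core of brown card, diameter 90 mm, 48 mm high, origin at the centre of its underside; to be left alone
- mug: Blue mug, diameter 80 mm, 95 mm high, origin at the centre of its underside; to be left alone
Things that resemble listed ones, but are neither listed nor needed, are in the scene too. Of the things like the lid, leave any that is red or turquoise; of the rest the larger one is meant.

How it is judged:
By the outcome, as a careful person would: the job done as asked, in the order asked, and still so for the second after the job is handed in, with the robot touching nothing.
It also fails if it takes over 64 s, if anything falls off the work surface, if the arm or the gripper's body presses on something with over 40 N, if the wrist force passes 120 N, or if a joint passes its speed limit or range.

### The arm

A 7-joint arm with a two-finger parallel gripper is mounted at the origin on the work surface. World frame = base frame: x ahead of the robot, y to its left, z up, the work surface at z = 0. Lengths are in m, angles in rad, forces in N, time in s.
With the tool pointing down it reaches from about 0.425 to 0.925 m from the base axis. Payload 6.8 kg.
Tool frame: the origin (TCP) lies at the very end of the fingers, on their centre line; the grasp point (between the pads) lies 19 mm behind it; z points along the fingers, y is the line along which they close (so a half turn about z gives the same grasp; the last joint's range is limited). The gripper opens to 85 mm and grips with 20 to 120 N. Pads are 22 mm wide; open, the fingers measure 114 mm over their backs; the gripper's body (76 mm by 85 mm) begins 54 mm behind the grasp point. The pads swing forward as they close: fully open they stand 13 mm farther back than shut.
Start: joints at [-1.418, 0.477, 0.022, 1.555, -0.011, 1.109, -0.083], TCP at [0.174, 0.652, 0.231] pointing down, gripper open.
Joint ranges: [-2.96, 2.96], [-0.34, 2.1], [-1.41, 1.46], [0.24, 2.44], [-1.37, 4.51], [0.17, 1.92], [-2.96, 2.96]. Speed limits (rad/s): [2.39, 2.39, 3.14, 3.14, 3.14, 3.14, 3.14].

### API

Orientations are given as a rotation vector (axis times angle).
In Python, from bench import r gives the robot as it stands. The module is installed in compiled form; this text tells all that it offers.
- The arm moves only by the tool servo_tool, never from a script. Its argument "commands" is a list of rows, each a list of 7 numbers: the turn, a rotation vector about the world's x, y, z in degrees, then the shift along the world's x, y, z in mm, then the closure, from 0 (fully open) to 1 (shut). A call has 1 to 5 rows; each row is the pose to reach, as a shift and turn from the pose commanded when the call began; what a row does not reach only later rows make up. A row lasts 1/12 s, in which the tool goes at most 41.7 mm and 7.16 degrees, less where a joint would pass 70% of its speed; a pose out of reach is approached as far as the arm can. A call with a gripper value outside its range is refused whole. The fingers move at their own pace and stop on an object; "force" is the grip in N (left out, the last holds). Time passes only in rows, so rows that repeat a pose let the fingers close. It gives the time, the measured TCP pose, the force, the opening and the grip force at its end, in the units of the state.
- r.get_obs(): the state, without advancing time (a new reading comes with each control period).
- r.grab_frame(name): name is "side" or "top" or "wrist"; returns (picture, depth): 400x640x3 uint8, blue, green, red; 400x640 float32, m along the optical axis (not along the pixel's ray), 0 where there is no reading.
- r.camera_info(name): a dict with "vertical_fov" (degrees; the focal length in pixels is half the picture's height over the tangent of half this angle, whatever the lens; pixels are square), "cx", "cy" (the principal point, pixels), "cam_to_world" (4x4, takes a point from camera to world coordinates); the wrist camera has in their place "T_tool_cam" (4x4, takes a point from camera to tool coordinates, whose origin is the TCP and whose axes are the flange's). Camera axes: x right, y up, looking along -z (the intrinsics and any distortion apply to the point x, -y, -z); pixel columns grow to the right and rows downward; lengths in m; the calibration is good to about 2 mm. The wrist camera is an equidistant fisheye: a pixel r from the principal point sees the ray r / f radians off the axis. A picture is of the moment at which its call begins: read the wrist's pose just before it. camera_info takes no time and is no camera call.
- r.hand_in(): hands the job in; it is judged then, once.
The state is a dict: "clock": time; "joints": joint angles; "qvel": joint speeds; "tau": joint torques, N m; "tcp_pos": TCP position; "orientation": TCP orientation; "contact_force": force on the tool from outside, world axes, zero at the start; "moment": the same for the moment, N m; "grip_width": finger opening in m; "gripper_force": force on a finger pad.
Only numpy, scipy, OpenCV 4.12 (cv2) and the standard library are available. Lean on these libraries where they do the work, as an engineer would, in place of code of your own. Each camera call takes 0.05 s, during which the arm holds its last target. There are 200 camera calls.

## Working session

There is one attempt and no reset: what is moved stays moved. The work goes in short steps, Python scripts to look and compute and a tool call to move; the robot and the scene stay as the last step left them, time stands still between calls to the robot, and variables do not carry over. Pictures are saved under pics/ and viewed, at most 10 in all, crops included, and the job is handed in when it is done.

Besides the shell and the picture viewer there is one more tool, called after ">>>" by a JSON object that holds its "fn" and its "kwargs". servo_tool: Moves the arm, as the interface text tells. Its arguments: {"type":"object","properties":{"commands":{"type":"array"},"force":{"type":"number"}},"required":["commands"]}

```bash
mkdir -p pics; python3 - <<'E'
from bench import r
import cv2,numpy as np
print(r.get_obs())
for n in("side","top"):
    im,d=r.grab_frame(n); cv2.imwrite(f"pics/{n}0.png",im); np.savez(f"pics/{n}0.npz",im=im,d=d)
    print(n,r.camera_info(n))
print(r.camera_info("wrist"))
E
```

```text
{'clock': 0.0, 'joints': array([-1.41807454,  0.47779564,  0.02236804,  1.55645263, -0.01146426,
        1.10932063, -0.08313771]), 'qvel': array([-3.71216946e-04,  2.59502316e-04, -4.33223954e-04,  1.24521260e-03,
       -9.09183193e-05,  1.39335150e-03,  1.25286128e-04]), 'tau': array([ 4.74589579e-04, -5.96444106e+01,  1.60764970e+00, -2.81193262e+01,
        1.23711312e-02,  9.56888893e-03,  5.20639190e-06]), 'tcp_pos': array([0.17395325, 0.65158106, 0.23032879]), 'orientation': array([-4.08569284e-01, -3.11485168e+00,  2.90117542e-03]), 'contact_force': array([ 0.59615437, -0.52669334,  0.66880527]), 'moment': array([ 0.02827063,  0.02382982, -0.01438506]), 'gripper_force': 0.0, 'grip_width': 0.08506686983826925}
side {'vertical_fov': 54.6681808901637, 'cx': 320.2690910610045, 'cy': 199.2848587631671, 'cam_to_world': array([[ 0.99760094,  0.05418426, -0.04308642,  0.4824764 ],
       [-0.06678505,  0.58943455, -0.80505072, -0.83518314],
       [-0.01822445,  0.80599688,  0.59163916,  0.70034929],
       [ 0.        ,  0.        ,  0.        ,  1.        ]])}
top {'vertical_fov': 43.907338992325094, 'cx': 318.5299449209634, 'cy': 194.5042048979704, 'cam_to_world': array([[ 0.00613043,  0.99531045, -0.09653766,  0.36340289],
       [-0.99984437,  0.007698  ,  0.01587388,  0.0017615 ],
       [ 0.01654259,  0.09642532,  0.99520274,  1.44348605],
       [ 0.        ,  0.        ,  0.        ,  1.        ]])}
{'vertical_fov': 65.70646984690485, 'cx': 317.2416131455295, 'cy': 201.00529371094973, 'T_tool_cam': array([[-6.34588852e-04,  9.56431377e-01,  2.91956536e-01,
         7.49918223e-02],
       [ 9.99999717e-01,  7.25220863e-04, -2.02205839e-04,
         1.10566702e-03],
       [-4.05128980e-04,  2.91956325e-01, -9.56431566e-01,
        -1.42591155e-01],
       [ 0.00000000e+00,  0.00000000e+00,  0.00000000e+00,
         1.00000000e+00]])}
```

View pics/top0.png

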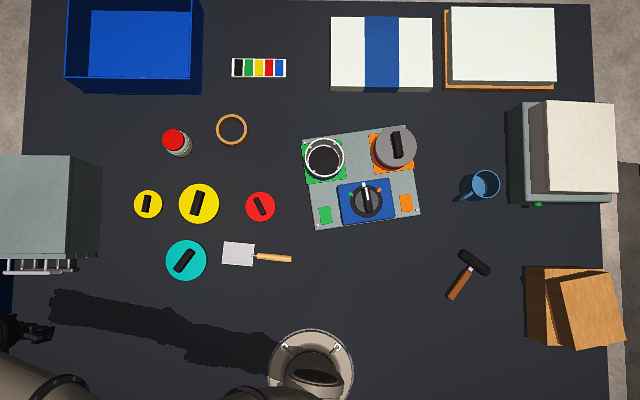

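View pics/side0.png

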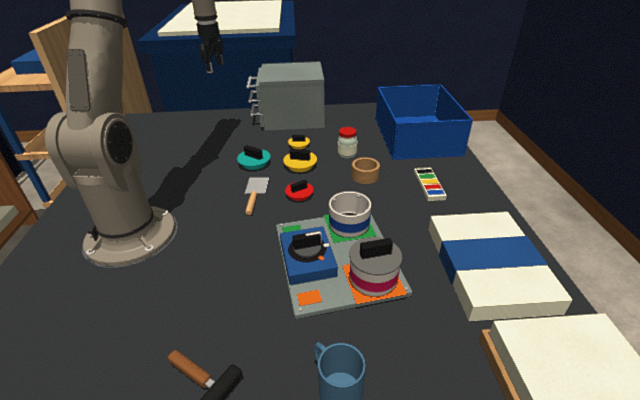

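The top picture shows the large yellow lid at about (198,204), with its handle running diagonally. The small yellow, red and turquoise decoys are at (148,204), (260,207) and (186,260). The open blue-band tub is in the green (left) bay at (325,158), and the selector is at (366,200). The side picture agrees, with the lid at (300,160), the tub at (350,212) and the selector at (307,243).

```bash
cat > h.py <<'E'
import numpy as np,cv2
from scipy.spatial.transform import Rotation as R
from bench import r
def cam(n,obs=None):
    c=r.camera_info(n); f=200/np.tan(np.radians(c["vertical_fov"]/2))
    if n=="wrist":
        T=np.eye(4);T[:3,:3]=R.from_rotvec(obs["orientation"]).as_matrix();T[:3,3]=obs["tcp_pos"];T=T@c["T_tool_cam"]
    else: T=c["cam_to_world"]
    return dict(f=f,cx=c["cx"],cy=c["cy"],T=T,fish=n=="wrist")
def rays(c,uv):
    uv=np.atleast_2d(np.asarray(uv,float)); x=(uv-[c["cx"],c["cy"]])/c["f"]
    if c["fish"]:
        t=np.linalg.norm(x,axis=1,keepdims=True); x=x*np.tan(t)/np.maximum(t,1e-9)
    d=np.c_[x[:,0],-x[:,1],-np.ones(len(x))]
    return d@c["T"][:3,:3].T
def depthpts(c,uv,z): return c["T"][:3,3]+rays(c,uv)*np.asarray(z).reshape(-1,1)
def plane(c,uv,z):
    d=rays(c,uv);o=c["T"][:3,3]; return o+d*((z-o[2])/d[:,2])[:,None]
def tri(cs,uvs):
    A=np.zeros((3,3));b=np.zeros(3)
    for c,uv in zip(cs,uvs):
        d=rays(c,uv)[0];d/=np.linalg.norm(d);P=np.eye(3)-np.outer(d,d);A+=P;b+=P@c["T"][:3,3]
    X=np.linalg.solve(A,b)
    e=[np.linalg.norm((np.eye(3)-np.outer(d,d))@(X-c["T"][:3,3])) for c,d in [(c,rays(c,u)[0]/np.linalg.norm(rays(c,u)[0])) for c,u in zip(cs,uvs)]]
    return X,np.round(e,4)
E
python3 - <<'E'
from h import *
for n,box in(("top",(90,100,430,300)),("side",(210,110,430,330))):
    z=np.load(f"pics/{n}0.npz");im,d=z["im"],z["d"];c=cam(n)
    hsv=cv2.cvtColor(im,cv2.COLOR_BGR2HSV)
    m=cv2.inRange(hsv,(22,150,80),(35,255,255))
    k,l,s,ce=cv2.connectedComponentsWithStats(m)
    for i in range(1,k):
        if s[i,4]>60:
            v,u=np.where((l==i)&(d>0));P=depthpts(c,np.c_[u,v],d[v,u])
            print(n,s[i],ce[i].round(1),np.median(P,0).round(4),((P.max(0)+P.min(0))/2).round(4),np.ptp(P,0).round(3))
    x0,y0,x1,y1=box
c=cam("top");z=np.load("pics/top0.npz");d=z["d"]
for u in [(366,200),(325,158),(197,203),(363,187),(370,212)]: print(u,depthpts(c,[u],d[u[1],u[0]]).round(4))
im=z["im"]; cv2.imwrite("pics/topz.png",cv2.resize(im[115:235,290:430],None,fx=5,fy=5,interpolation=cv2.INTER_CUBIC))
E
```

```text
top [255  59   8  17 131] [258.4  67.3] [0.878  0.1597 0.0166] [0.879  0.1587 0.0185] [0.051 0.022 0.017]
top [ 179  184   40   40 1037] [198.8 203.4] [0.4736 0.3157 0.026 ] [0.4729 0.3216 0.0363] [0.112 0.113 0.043]
top [134 190  28  28 499] [147.8 203.8] [0.4708 0.4633 0.0184] [0.4723 0.4692 0.0196] [0.078 0.078 0.027]
side [288 138  21  11 122] [298.3 143.6] [0.473  0.45   0.0176] [0.4737 0.4654 0.0142] [0.075 0.068 0.026]
side [284 153  32  19 323] [299.4 163.1] [0.4739 0.2953 0.0256] [0.4763 0.3133 0.0232] [0.107 0.102 0.044]
(366, 200) [[ 0.4798 -0.1491  0.0992]]
(325, 158) [[ 0.6072 -0.0389  0.0252]]
(197, 203) [[0.4713 0.3185 0.0584]]
(363, 187) [[ 0.5203 -0.1456  0.0553]]
(370, 212) [[ 0.4497 -0.1648  0.0583]]
```

View pics/topz.png

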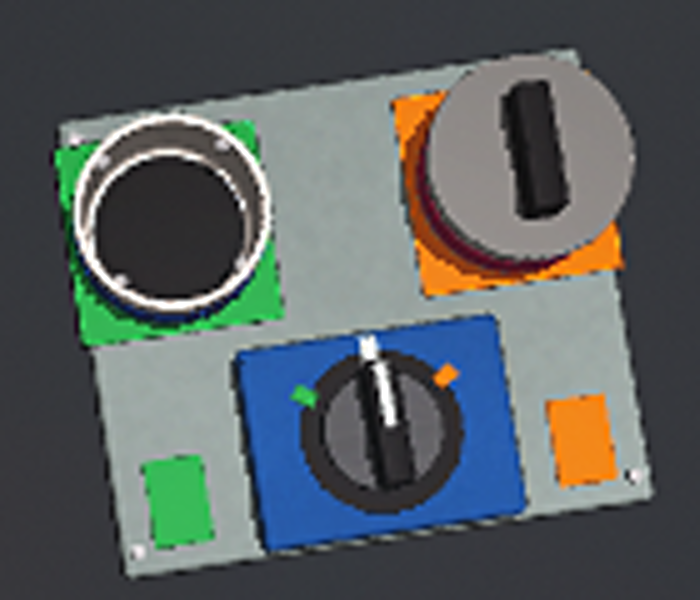

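The crop shows the open tub's rim centred near crop (172,213), in the green (left) bay. The selector points at the white mark, with its hub near (383,430). The selector therefore has to go to green (+1.0, counter-clockwise). Next I move the wrist over the lid.

>>> {"fn": "servo_tool", "kwargs": {"commands": [[0, 0, 0, 0, -40, 0, 0], [0, 0, 0, 0, -80, 0, 0], [0, 0, 0, 20, -115, 0, 0], [0, 0, 0, 45, -145, 0, 0], [0, 0, 0, 70, -175, 0, 0]]}}

```text
clock: 0.52
tcp_pos: [0.244, 0.4753, 0.2311]
orientation: [-0.406, -3.115, 0.001]
contact_force: [1.6, 0.8, 0.0]
grip_width: 0.0853
gripper_force: 0.0
```

>>> {"fn": "servo_tool", "kwargs": {"commands": [[0, 0, -3, 30, -20, -5, 0], [0, 0, -6, 60, -45, -10, 0], [0, 0, -9, 90, -70, -15, 0], [0, 0, -12, 120, -95, -15, 0], [0, 0, -12, 150, -115, -15, 0]]}}

```text
clock: 0.93
tcp_pos: [0.395, 0.3595, 0.2158]
orientation: [-0.737, -3.053, 0.002]
contact_force: [0.9, 1.4, 0.6]
grip_width: 0.0856
gripper_force: 0.0
```

>>> {"fn": "servo_tool", "kwargs": {"commands": [[0, 0, 0, 30, -20, -5, 0], [0, 0, 0, 60, -35, -5, 0], [0, 0, 0, 65, -40, -5, 0], [0, 0, 0, 65, -40, -5, 0], [0, 0, 0, 65, -40, -5, 0]]}}

```text
clock: 1.35
tcp_pos: [0.4585, 0.3223, 0.2109]
orientation: [-0.732, -3.054, 0.001]
contact_force: [-1.0, 0.9, 0.3]
grip_width: 0.0854
gripper_force: 0.0
```

```bash
python3 - <<'E'
from h import *
o=r.get_obs();im,d=r.grab_frame("wrist");cv2.imwrite("pics/w1.png",im);np.savez("pics/w1.npz",im=im,d=d,p=o["tcp_pos"],q=o["orientation"])
print(o["clock"],o["tcp_pos"],o["orientation"],o["qvel"].round(3))
E
```

```text
1.35 [0.45845104 0.32226802 0.21090939] [-7.32480014e-01 -3.05400839e+00  7.61005234e-04] [-0.028 -0.008 -0.028  0.004  0.    -0.001 -0.001]
```

View pics/w1.png

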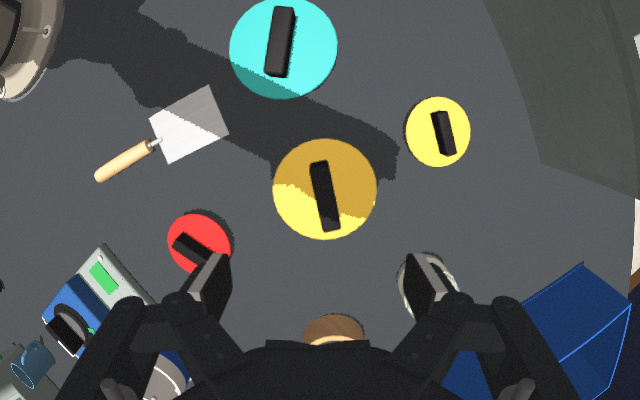

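The wrist picture shows the large yellow lid centred at about (325,189). Its black handle runs from (320,161) to (333,231), with the decoys and jar well clear.

```bash
cat >> h.py <<'E'
def saved(fn):
    z=np.load(fn); return z["im"],z["d"],cam("wrist",dict(tcp_pos=z["p"],orientation=z["q"]))
def lidmeas(im,d,c,near,zd=None):
    v,u=np.where(d>0);P=depthpts(c,np.c_[u,v],d[v,u])
    n=np.hypot(*(P[:,:2]-near).T)<.075
    hsv=cv2.cvtColor(im,cv2.COLOR_BGR2HSV)[v,u]
    y=n&(hsv[:,0]>20)&(hsv[:,0]<36)&(hsv[:,1]>120)
    h=n&(hsv[:,2]<70)&(P[:,2]>np.median(P[y,2])+.028)
    zt=np.median(P[y,2]);zh=np.median(P[h,2])
    m=np.zeros(im.shape[:2],np.uint8);m[v[y|h],u[y|h]]=1
    ct=max(cv2.findContours(m,0,2)[0],key=cv2.contourArea)[:,0]
    Q=plane(c,ct,zt)[:,:2]; e=cv2.minEnclosingCircle(Q.astype(np.float32)*1000)
    # least-squares circle
    s=np.linalg.lstsq(np.c_[2*Q,np.ones(len(Q))],(Q**2).sum(1),rcond=None)[0]
    rr=cv2.minAreaRect((P[h,:2]*1000).astype(np.float32))
    print("disc z",zt.round(4),"circle",s[:2].round(4),"R",np.sqrt(s[2]+s[:2]@s[:2]).round(4),"| handle z",zh.round(4),"mean",P[h].mean(0).round(4),"rect",np.round(rr[0],1),np.round(rr[1],1),round(rr[2],1))
    w,V=np.linalg.eigh(np.cov(P[h,:2].T));print("handle yaw deg",np.degrees(np.arctan2(V[1,1],V[0,1])).round(2))
E
python3 - <<'E'
from h import *
im,d,c=saved("pics/w1.npz"); lidmeas(im,d,c,(.473,.318))
R0=R.from_rotvec([-.7325,-3.054,.0008]).as_matrix();print(R0.round(3))
z=np.load("pics/top0.npz");lidmeas(z["im"],z["d"],cam("top"),(.473,.318))
# handle end mid-top, triangulation
a,b=cam("top"),c
print(tri([a,b],[(197.5,203),(325,196)]))
E
```

```text
disc z 0.0259 circle [1.0683 0.0117] R 0.5368 | handle z 0.2937 mean [0.4508 0.3289 0.2834] rect [467.5 318.9] [144.7  68.1] 54.6
handle yaw deg 62.86
[[-0.891  0.454 -0.001]
 [ 0.454  0.891 -0.   ]
 [ 0.001 -0.001 -1.   ]]
disc z 0.026 circle [0.473  0.3217] R 0.0564 | handle z 0.0596 mean [0.4735 0.3207 0.0597] rect [473.1 320.9] [20.1 69. ] 73.4
handle yaw deg 165.18
(array([0.47450274, 0.32262146, 0.0384799 ]), array([0.0018, 0.0018]))
```

```bash
sed -i 's/n=np.hypot(\*(P\[:,:2\]-near).T)<.075/n=(np.hypot(*(P[:,:2]-near).T)<.075)\&(P[:,2]<.14)/; s/key=cv2.contourArea)\[:,0\]/key=cv2.contourArea)[:,0]; ct=cv2.convexHull(ct)[:,0]/' h.py
python3 - <<'E'
from h import *
im,d,c=saved("pics/w1.npz"); lidmeas(im,d,c,(.473,.318))
z=np.load("pics/top0.npz");lidmeas(z["im"],z["d"],cam("top"),(.473,.318))
print(tri([cam("top"),cam("side"),c],[(198.8,203.4),(300,160),(325,190)]))
E
```

```text
disc z 0.0259 circle [0.4739 0.3242] R 0.0577 | handle z 0.0597 mean [0.4714 0.3251 0.0597] rect [473.1 324.6] [19.  68.3] 75.1
handle yaw deg 165.16
disc z 0.026 circle [0.4735 0.3218] R 0.0575 | handle z 0.0596 mean [0.4735 0.3207 0.0597] rect [473.1 320.9] [20.1 69. ] 73.4
handle yaw deg 165.18
(array([0.475207  , 0.32358361, 0.02043215]), array([0.0025, 0.0025, 0.0011]))
```

>>> {"fn": "servo_tool", "kwargs": {"commands": [[0, 0, 4, 5, 0, 0, 0], [0, 0, 8, 10, 0, -20, 0], [0, 0, 12, 15, 1, -50, 0], [0, 0, 12, 15, 1, -80, 0], [0, 0, 12, 15, 1, -100, 0]], "force": 80}}

```text
clock: 1.82
tcp_pos: [0.4714, 0.3245, 0.109]
orientation: [-0.402, -3.113, 0.001]
contact_force: [-1.3, 0.4, -0.3]
grip_width: 0.0852
gripper_force: 0.0
```

```bash
python3 - <<'E'
from h import *
o=r.get_obs();im,d=r.grab_frame("wrist");np.savez("pics/w2.npz",im=im,d=d,p=o["tcp_pos"],q=o["orientation"])
print(o["clock"],o["tcp_pos"],o["orientation"])
M=R.from_rotvec(o["orientation"]).as_matrix();print(np.degrees(np.arctan2(M[1,1],M[0,1])))
lidmeas(*saved("pics/w2.npz"),(.473,.323))
E
```

```text
1.8167 [0.47141347 0.32446984 0.10899375] [-4.02496947e-01 -3.11325635e+00  1.29093525e-03]
75.26684312538603
disc z 0.0259 circle [0.4739 0.3242] R 0.0575 | handle z 0.0601 mean [0.4702 0.3256 0.0822] rect [468.4 328.5] [70.8 93.4] 19.6
handle yaw deg 75.61
```

>>> {"fn": "servo_tool", "kwargs": {"commands": [[0, 0, 0, 0, 0, -25, 0], [0, 0, 0, 0, 0, -50, 0], [0, 0, 0, 0, 0, -70, 0], [0, 0, 0, 0, 0, -78, 0], [0, 0, 0, 0, 0, -78, 0]]}}

```text
clock: 2.28
tcp_pos: [0.472, 0.3238, 0.0322]
orientation: [-0.405, -3.113, 0.003]
contact_force: [-0.6, 0.1, -0.9]
grip_width: 0.0853
gripper_force: 0.0
```

>>> {"fn": "servo_tool", "kwargs": {"commands": [[0, 0, 0, 0, 0, 0, 0.5], [0, 0, 0, 0, 0, 0, 1], [0, 0, 0, 0, 0, 0, 1], [0, 0, 0, 0, 0, 0, 1], [0, 0, 0, 0, 0, 0, 1]], "force": 80}}

```text
clock: 2.7
tcp_pos: [0.4744, 0.3236, 0.0342]
orientation: [0.408, 3.114, 0.002]
contact_force: [0.3, 0.0, -0.4]
grip_width: 0.0256
gripper_force: 0.0
```

>>> {"fn": "servo_tool", "kwargs": {"commands": [[0, 0, 0, 0, 0, 0, 1], [0, 0, 0, 0, 0, 0, 1], [0, 0, 0, 0, 0, 0, 1], [0, 0, 0, 0, 0, 0, 1], [0, 0, 0, 0, 0, 0, 1]]}}

```text
clock: 3.12
tcp_pos: [0.4747, 0.3237, 0.0342]
orientation: [0.409, 3.114, 0.002]
contact_force: [-0.4, -0.4, 6.5]
grip_width: 0.0184
gripper_force: 79.0
```

>>> {"fn": "servo_tool", "kwargs": {"commands": [[0, 0, 0, 0, 0, 15, 1], [0, 0, 0, 0, 0, 40, 1], [0, 0, 0, 0, 0, 75, 1], [0, 0, 0, 0, 0, 110, 1], [0, 0, 0, 0, 0, 145, 1]]}}

```text
clock: 3.53
tcp_pos: [0.4735, 0.3226, 0.1796]
orientation: [-0.409, -3.114, 0.001]
contact_force: [-0.8, 1.0, -1.0]
grip_width: 0.0187
gripper_force: 78.3
```

```bash
cat >> h.py <<'E'
def circ(Q):
    for _ in range(6):
        s=np.linalg.lstsq(np.c_[2*Q,np.ones(len(Q))],(Q**2).sum(1),rcond=None)[0];rad=np.sqrt(s[2]+s[:2]@s[:2])
        e=abs(np.hypot(*(Q-s[:2]).T)-rad);Q=Q[e<=max(.003,np.percentile(e,85))]
    return s[:2],rad,len(Q)
def rim(d,c,near,z0=.0885,z1=.098):
    v,u=np.where(d>0);P=depthpts(c,np.c_[u,v],d[v,u]);dd=np.hypot(*(P[:,:2]-near).T)
    k=(dd<.07)&(dd>.035)&(P[:,2]>z0)&(P[:,2]<z1);Q=P[k]
    s,rad,n=circ(Q[:,:2]);print("rim",s.round(4),"R",rad.round(4),n,"z",np.median(Q[:,2]).round(4));return s
E
python3 - <<'E'
from h import *
o=r.get_obs();print(o["tcp_pos"],o["grip_width"],o["contact_force"])
for n in("top","side"):
    z=np.load(f"pics/{n}0.npz");c=cam(n);s=rim(z["d"],c,(.607,-.04));rim(z["d"],c,s)
z=np.load("pics/top0.npz");c=cam("top");d=z["d"]
v,u=np.where(d>0);P=depthpts(c,np.c_[u,v],d[v,u]);k=(np.hypot(*(P[:,:2]-(.48,-.149)).T)<.05)&(P[:,2]>.092)&(P[:,2]<.103)
Q=P[k];w,V=np.linalg.eigh(np.cov(Q[:,:2].T));rr=cv2.minAreaRect((Q[:,:2]*1000).astype(np.float32))
print("sel",np.round(rr,1) if 0 else rr,Q.mean(0).round(4),np.degrees(np.arctan2(V[1,1],V[0,1])))
E
```

```text
[0.47354491 0.32262613 0.17955831] 0.01871726982143115 [-0.80107179  1.03252291 -0.98093926]
rim [ 0.5982 -0.0339] R 0.052 203 z 0.0928
rim [ 0.5982 -0.0339] R 0.052 203 z 0.0928
rim [ 0.6018 -0.035 ] R 0.0523 210 z 0.092
rim [ 0.6018 -0.035 ] R 0.0523 210 z 0.092
sel ((482.4042053222656, -153.2220458984375), (66.27482604980469, 17.84326934814453), 11.251755714416504) [ 0.4825 -0.153   0.0979] -169.32161892296406
```

>>> {"fn": "servo_tool", "kwargs": {"commands": [[0, 0, 0, 10, -25, 0, 1], [0, 0, 0, 22, -60, 0, 1], [0, 0, 0, 34, -95, 0, 1], [0, 0, 0, 46, -130, 0, 1], [0, 0, 0, 58, -165, 0, 1]]}}

```text
clock: 3.95
tcp_pos: [0.532, 0.1565, 0.1784]
orientation: [-0.408, -3.115, -0.0]
contact_force: [0.9, -0.4, -0.9]
grip_width: 0.0184
gripper_force: 78.5
```

>>> {"fn": "servo_tool", "kwargs": {"commands": [[0, 0, 0, 12, -35, 0, 1], [0, 0, 0, 24, -70, 0, 1], [0, 0, 0, 36, -105, 0, 1], [0, 0, 0, 48, -140, 0, 1], [0, 0, 0, 60, -170, 0, 1]]}}

```text
clock: 4.37
tcp_pos: [0.5919, -0.0149, 0.1783]
orientation: [-0.411, -3.114, 0.001]
contact_force: [0.9, 0.7, -1.2]
grip_width: 0.0188
gripper_force: 78.5
```

>>> {"fn": "servo_tool", "kwargs": {"commands": [[0, 0, 0, 8, -12, 0, 1], [0, 0, 0, 8, -22, 0, 1], [0, 0, 0, 8, -22, 0, 1], [0, 0, 0, 8, -22, 0, 1], [0, 0, 0, 8, -22, 0, 1]]}}

```text
clock: 4.78
tcp_pos: [0.5994, -0.0314, 0.178]
orientation: [-0.404, -3.114, -0.002]
contact_force: [-0.0, -0.2, -1.1]
grip_width: 0.0186
gripper_force: 78.5
```

```bash
python3 - <<'E'
from h import *
o=r.get_obs();print(o["clock"],o["tcp_pos"],o["orientation"],o["grip_width"],o["contact_force"])
F={}
for n in("top","side","wrist"):
    if n=="wrist": o=r.get_obs()
    c=cam(n,o); im,d=r.grab_frame(n);cv2.imwrite(f"pics/{n}3.png",im);np.savez(f"pics/{n}3.npz",im=im,d=d,p=o["tcp_pos"],q=o["orientation"])
    v,u=np.where(d>0);P=depthpts(c,np.c_[u,v],d[v,u]);hs=cv2.cvtColor(im,cv2.COLOR_BGR2HSV)[v,u]
    k=(np.hypot(*(P[:,:2]-(.6,-.0345)).T)<.08)&(P[:,2]>.13)&(hs[:,0]>20)&(hs[:,0]<36)&(hs[:,1]>120)
    m=np.zeros(d.shape,np.uint8);m[v[k],u[k]]=1
    zt=np.percentile(P[k,2],60);h=cv2.convexHull(np.argwhere(m)[:,::-1])[:,0]
    print(n,k.sum(),"z",zt.round(4),circ(plane(c,h,zt)[:,:2]))
    A=np.c_[P[k,:2]-(.6,-.0345),np.ones(k.sum())];g=P[k,2]>zt-.003;print("tilt",np.linalg.lstsq(A[g],P[k,2][g],rcond=None)[0].round(4))
    if n!="top":
        try: rim(d,c,(.6,-.0345))
        except Exception as e: print(e)
a=cv2.imread("pics/side3.png")[100:300,230:430];b=cv2.imread("pics/wrist3.png")
cv2.imwrite("pics/c3.png",np.hstack([cv2.resize(a,(400,400)),cv2.resize(b,(400,250))[:,:] if 0 else cv2.copyMakeBorder(cv2.resize(b,(400,250)),75,75,0,0,0)]))
E
```

```text
4.7833 [ 0.59943924 -0.03144296  0.17804602] [-4.04266189e-01 -3.11439127e+00 -1.81210756e-03] 0.01861230796020673 [-0.03445188 -0.21614327 -1.10179018]
top 3 z 0.1701 (array([ 0.60052873, -0.00842207]), np.float64(0.03364785756032307), 2)
tilt [ 2.4022 -0.0628  0.1783]
side 709 z 0.17 (array([ 0.5994259 , -0.04127858]), np.float64(0.06176621098292314), 12)
tilt [0.008  0.0128 0.1704]
rim [ 0.6019 -0.0351] R 0.0523 167 z 0.092
wrist 18259 z 0.17 (array([ 0.59859446, -0.03009791]), np.float64(0.056718048303712056), 29)
tilt [ 0.0162 -0.0028  0.1708]
rim [ 0.5976 -0.0314] R 0.0508 425 z 0.0927
```

View pics/c3.png

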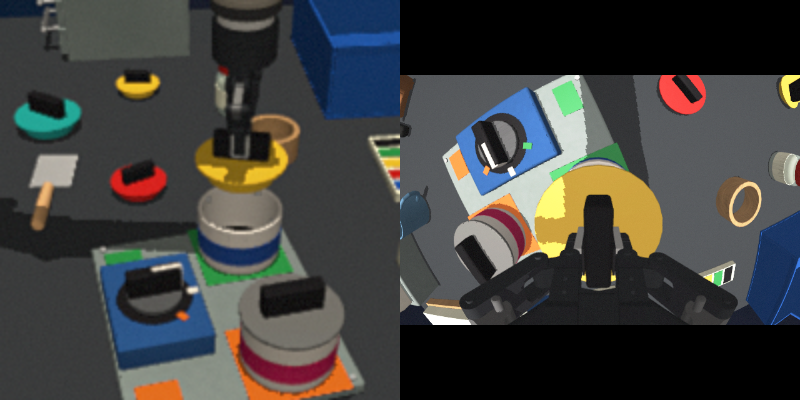

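The left crop is the side view: the lid hangs level above the tub, slightly to its left and rear. The right crop is the wrist view: the lid hides the rim. I step aside so the wrist camera sees the whole rim.

>>> {"fn": "servo_tool", "kwargs": {"commands": [[0, 0, 0, 0, 30, 0, 1], [0, 0, 0, 0, 70, 0, 1], [0, 0, 0, 0, 110, 0, 1], [0, 0, 0, 0, 150, 0, 1], [0, 0, 0, 0, 150, 0, 1]]}}

```text
clock: 5.35
tcp_pos: [0.5987, 0.1292, 0.1781]
orientation: [-0.386, -3.116, -0.01]
contact_force: [0.0, 2.3, -1.3]
grip_width: 0.0186
gripper_force: 78.5
```

>>> {"fn": "servo_tool", "kwargs": {"commands": [[0, 0, 0, 0, 0, 0, 1], [0, 0, 0, 0, 0, 0, 1]]}}

```text
clock: 5.52
tcp_pos: [0.5997, 0.1165, 0.1782]
orientation: [-0.406, -3.115, 0.001]
contact_force: [0.9, -1.1, -1.5]
grip_width: 0.0182
gripper_force: 78.5
```

```bash
cat >> h.py <<'E'
from scipy.optimize import least_squares
def rimfix(d,c,near):
    v,u=np.where(d>0);P=depthpts(c,np.c_[u,v],d[v,u]);dd=np.hypot(*(P[:,:2]-near).T)
    Q=P[(dd<.07)&(dd>.04)&(P[:,2]>.0895)&(P[:,2]<.097)]
    f=least_squares(lambda s:np.maximum(abs(np.hypot(*(Q[:,:2]-s).T)-.0525)-.002,0)*1e3,near,loss="soft_l1")
    a=np.arctan2(*(Q[:,:2]-f.x).T[::-1]);h=np.histogram(a,8,(-np.pi,np.pi))[0]
    print("rimfix",f.x.round(4),len(Q),h,Q[:,2].mean().round(4))
E
python3 - <<'E'
from h import *
o=r.get_obs();im,d=r.grab_frame("wrist");cv2.imwrite("pics/w4.png",im);np.savez("pics/w4.npz",im=im,d=d,p=o["tcp_pos"],q=o["orientation"])
print(o["clock"],o["tcp_pos"])
c=cam("wrist",o);rim(d,c,(.6,-.033));rimfix(d,c,(.6,-.033))
v,u=np.where(d>0);P=depthpts(c,np.c_[u,v],d[v,u])
k=(np.hypot(*(P[:,:2]-(.482,-.153)).T)<.05)&(P[:,2]>.092)&(P[:,2]<.103)
print("sel",cv2.minAreaRect((P[k,:2]*1000).astype(np.float32)),P[k].mean(0).round(4))
for n in("top","side"):
    z=np.load(f"pics/{n}0.npz");rimfix(z["d"],cam(n),(.6,-.033))
E
```

```text
5.5167 [0.59969339 0.11651514 0.17823982]
rim [ 0.5992 -0.0307] R 0.052 1874 z 0.0922
rimfix [ 0.5996 -0.0315] 1912 [199 219 198 215 191 281 310 299] 0.0921
sel ((482.8974914550781, -150.58535766601562), (66.76167297363281, 20.27219581604004), 11.315474510192871) [ 0.4835 -0.148   0.0969]
rimfix [ 0.5985 -0.0337] 197 [22 24 27 31 22 23 19 29] 0.0931
rimfix [ 0.6023 -0.0344] 226 [26 36 32 24 25 30 27 26] 0.0922
```

View pics/w4.png

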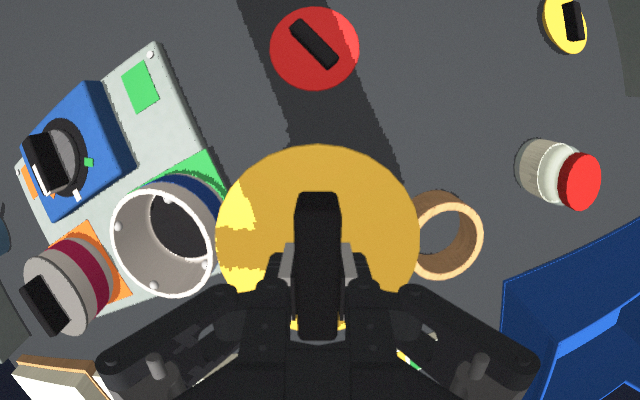

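The wrist picture shows the whole rim, an ellipse about (163,235). The level lid is in hand and hides nothing of it. I go back over the tub.

>>> {"fn": "servo_tool", "kwargs": {"commands": [[0, 0, 0, 0, -30, 0, 1], [0, 0, 0, 0, -65, 0, 1], [0, 0, 0, 0, -100, 0, 1], [0, 0, 0, 0, -130, 0, 1], [0, 0, 0, 0, -149, 0, 1]]}}

```text
clock: 5.98
tcp_pos: [0.5992, -0.0396, 0.1787]
orientation: [0.42, 3.113, -0.004]
contact_force: [-0.4, -0.8, -1.0]
grip_width: 0.0185
gripper_force: 78.6
```

>>> {"fn": "servo_tool", "kwargs": {"commands": [[0, 0, 0, 0, 0, -15, 1], [0, 0, 0, 0, 0, -30, 1], [0, 0, 0, 0, 0, -30, 1], [0, 0, 0, 0, 0, -30, 1]]}}

```text
clock: 6.32
tcp_pos: [0.5992, -0.0342, 0.1479]
orientation: [-0.412, -3.113, 0.001]
contact_force: [-0.2, 0.5, -1.0]
grip_width: 0.0187
gripper_force: 78.6
```

```bash
python3 - <<'E'
from h import *
L=[]
for i in range(8):
    im,d=r.grab_frame("side"); o=r.get_obs();L.append(np.r_[o["tcp_pos"],o["orientation"],o["contact_force"]])
L=np.array(L);L[L[:,4]>0,3:6]*=-1;print(L.mean(0).round(4),L.std(0).round(4),o["clock"])
cv2.imwrite("pics/s5.png",cv2.resize(im[130:260,270:430],None,fx=5,fy=4.6,interpolation=cv2.INTER_CUBIC)[:590])
M=R.from_rotvec(L.mean(0)[3:6]).as_matrix();print(M[:,2].round(4))
E
```

```text
[ 6.0040e-01 -3.3000e-02  1.4910e-01 -4.0870e-01 -3.1138e+00 -2.0000e-04
  1.5200e-02  1.0830e-01 -1.1258e+00] [2.000e-04 4.000e-04 2.000e-04 1.000e-03 4.000e-04 3.000e-04 3.427e-01
 5.127e-01 3.330e-01] 6.7167
[-1.e-03  3.e-04 -1.e+00]
```

View pics/s5.png

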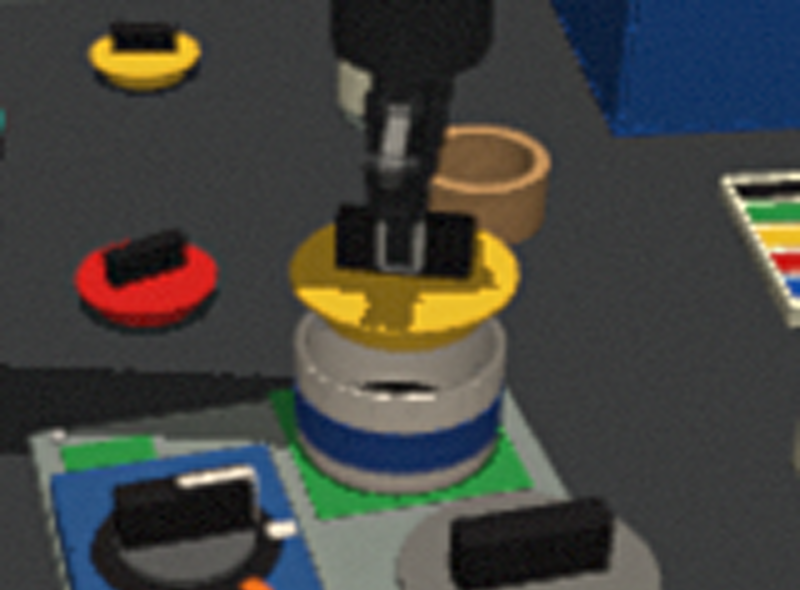

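The crop shows the lid's left and right edges at 290 and 519 and the tub's at 296 and 505. Allowing for perspective, the lid is centred and level. I lower it.

>>> {"fn": "servo_tool", "kwargs": {"commands": [[0, 0, 0, 0, 0, -8, 1], [0, 0, 0, 0, 0, -16, 1], [0, 0, 0, 0, 0, -21, 1], [0, 0, 0, 0, 0, -24, 1], [0, 0, 0, 0, 0, -24, 1]], "force": 120}}

```text
clock: 7.13
tcp_pos: [0.5994, -0.0328, 0.123]
orientation: [-0.408, -3.113, 0.001]
contact_force: [-0.8, -0.5, -0.9]
grip_width: 0.0181
gripper_force: 118.7
```

>>> {"fn": "servo_tool", "kwargs": {"commands": [[0, 0, 0, 0, 0, -1, 1], [0, 0, 0, 0, 0, -2, 1], [0, 0, 0, 0, 0, -3, 1], [0, 0, 0, 0, 0, -4, 1], [0, 0, 0, 0, 0, -4, 1]]}}

```text
clock: 7.55
tcp_pos: [0.6, -0.0331, 0.1203]
orientation: [0.409, 3.115, -0.0]
contact_force: [-0.6, -0.6, -0.7]
grip_width: 0.0178
gripper_force: 118.8
```

>>> {"fn": "servo_tool", "kwargs": {"commands": [[0, 0, 0, 0, 0, -1, 1], [0, 0, 0, 0, 0, -2, 1], [0, 0, 0, 0, 0, -3, 1], [0, 0, 0, 0, 0, -3, 1]]}}

```text
clock: 7.88
tcp_pos: [0.6002, -0.0331, 0.1178]
orientation: [0.409, 3.114, 0.0]
contact_force: [-1.7, -1.3, 4.4]
grip_width: 0.0178
gripper_force: 119.9
```

>>> {"fn": "servo_tool", "kwargs": {"commands": [[0, 0, 0, 0, 0, -1, 1], [0, 0, 0, 0, 0, -2, 1], [0, 0, 0, 0, 0, -3, 1], [0, 0, 0, 0, 0, -4, 1], [0, 0, 0, 0, 0, -4, 1]]}}

```text
clock: 8.3
tcp_pos: [0.6005, -0.0331, 0.1142]
orientation: [0.409, 3.114, 0.0]
contact_force: [-1.1, -1.8, 4.2]
grip_width: 0.0179
gripper_force: 119.8
```

>>> {"fn": "servo_tool", "kwargs": {"commands": [[0, 0, 0, 0, 0, -1, 1], [0, 0, 0, 0, 0, -2, 1], [0, 0, 0, 0, 0, -3, 1], [0, 0, 0, 0, 0, -4, 1], [0, 0, 0, 0, 0, -4, 1]]}}

```text
clock: 8.72
tcp_pos: [0.6003, -0.0331, 0.1102]
orientation: [0.409, 3.114, 0.0]
contact_force: [-2.7, -1.9, 5.1]
grip_width: 0.0176
gripper_force: 120.4
```

>>> {"fn": "servo_tool", "kwargs": {"commands": [[0, 0, 0, 0, 0, -1, 1], [0, 0, 0, 0, 0, -2, 1], [0, 0, 0, 0, 0, -2, 1], [0, 0, 0, 0, 0, -2, 1]]}}

```text
clock: 9.05
tcp_pos: [0.6003, -0.0331, 0.1077]
orientation: [0.409, 3.114, -0.0]
contact_force: [-1.8, -2.1, 3.1]
grip_width: 0.0179
gripper_force: 120.1
```

>>> {"fn": "servo_tool", "kwargs": {"commands": [[0, 0, 0, 0, 0, -1, 1], [0, 0, 0, 0, 0, -2, 1], [0, 0, 0, 0, 0, -2, 1], [0, 0, 0, 0, 0, -2, 1]]}}

```text
clock: 9.38
tcp_pos: [0.6002, -0.0331, 0.1073]
orientation: [0.409, 3.114, 0.001]
contact_force: [-8.3, -0.5, 19.9]
grip_width: 0.018
gripper_force: 122.2
```

```bash
cat >> h.py <<'E'
def disc(d,im,c,ctr):
    v,u=np.where(d>0);P=depthpts(c,np.c_[u,v],d[v,u]);hs=cv2.cvtColor(im,cv2.COLOR_BGR2HSV)[v,u]
    rr=np.hypot(*(P[:,:2]-ctr).T)
    k=(rr<.056)&(hs[:,0]>20)&(hs[:,0]<36)&(hs[:,1]>120)&(P[:,2]>.09)&(P[:,2]<.13)
    A=np.c_[P[k,:2]-ctr,np.ones(k.sum())];z=P[k,2];s=np.linalg.lstsq(A,z,rcond=None)[0]
    print("disc",k.sum(),"median z",np.median(z).round(4),"slope x,y, z0",s.round(4))
E
python3 - <<'E'
from h import *
o=r.get_obs();im,d=r.grab_frame("wrist");np.savez("pics/w6.npz",im=im,d=d,p=o["tcp_pos"],q=o["orientation"])
print(o["clock"],o["tcp_pos"],o["contact_force"],o["moment"])
disc(d,im,cam("wrist",o),(.6,-.033))
im,d=r.grab_frame("side");disc(d,im,cam("side"),(.6,-.033))
E
```

```text
9.3833 [ 0.60021905 -0.03311843  0.10731765] [-8.28261814 -0.46405613 19.89157556] [-0.22942443  1.71418771 -0.00740685]
disc 17168 median z 0.0989 slope x,y, z0 [-0.0004  0.0011  0.099 ]
disc 535 median z 0.099 slope x,y, z0 [0.0187 0.0089 0.0996]
```

>>> {"fn": "servo_tool", "kwargs": {"commands": [[0, 0, 0, 0, 0, -1, 1], [0, 0, 0, 0, 0, -1, 1], [0, 0, 0, 0, 0, 0, 1], [0, 0, 0, 0, 0, 2, 1], [0, 0, 0, 0, 0, 2, 1]]}}

```text
clock: 9.9
tcp_pos: [0.6001, -0.0331, 0.1074]
orientation: [0.409, 3.115, -0.0]
contact_force: [-2.3, -3.1, 5.1]
grip_width: 0.0182
gripper_force: 119.9
```

>>> {"fn": "servo_tool", "kwargs": {"commands": [[0, 0, 0, 0, 0, 0, 0.5], [0, 0, 0, 0, 0, 0, 0], [0, 0, 0, 0, 0, 0, 0], [0, 0, 0, 0, 0, 0, 0], [0, 0, 0, 0, 0, 0, 0]]}}

```text
clock: 10.32
tcp_pos: [0.6002, -0.0325, 0.1072]
orientation: [-0.408, -3.115, -0.0]
contact_force: [-0.1, 0.8, 0.7]
grip_width: 0.0773
gripper_force: 0.0
```

>>> {"fn": "servo_tool", "kwargs": {"commands": [[0, 0, 0, 0, 0, 0, 0], [0, 0, 0, 0, 0, 10, 0], [0, 0, 0, 0, 0, 30, 0], [0, 0, 0, 0, 0, 55, 0], [0, 0, 0, 0, 0, 80, 0]]}}

```text
clock: 10.73
tcp_pos: [0.5997, -0.0329, 0.1886]
orientation: [-0.409, -3.114, 0.0]
contact_force: [1.0, 0.0, 0.3]
grip_width: 0.0855
gripper_force: 0.0
```

```bash
python3 - <<'E'
from h import *
for n in("wrist","side","top"):
    o=r.get_obs();im,d=r.grab_frame(n);disc(d,im,cam(n,o),(.6,-.033))
    if n=="wrist": 
        np.savez("pics/w7.npz",im=im,d=d,p=o["tcp_pos"],q=o["orientation"])
print(o["clock"],o["tcp_pos"],o["contact_force"],o["joints"].round(2))
E
```

```text
disc 11759 median z 0.0992 slope x,y, z0 [-0.0041 -0.0028  0.0992]
disc 552 median z 0.0994 slope x,y, z0 [0.0104 0.0045 0.0998]
disc 0 median z nan slope x,y, z0 [0. 0. 0.]
10.8333 [ 0.60297679 -0.03320213  0.19244614] [0.84083518 0.09570064 0.36220627] [-0.28  0.4   0.31  1.79 -0.15  0.96  1.39]
  return _methods._mean(a, axis=axis, dtype=dtype,
  ret = ret.dtype.type(ret / rcount)
```

The lid is home: the disc top is at 0.099 m and level. Next is the selector. I turn the hand -154° so that joint 7 keeps enough range for the +1 rad turn.

>>> {"fn": "servo_tool", "kwargs": {"commands": [[0, 0, -7, -10, -10, 0, 0], [0, 0, -14, -25, -25, 0, 0], [0, 0, -21, -45, -45, 0, 0], [0, 0, -28, -65, -65, 0, 0], [0, 0, -35, -85, -85, 0, 0]]}}

```text
clock: 11.3
tcp_pos: [0.5135, -0.1184, 0.1867]
orientation: [-1.334, -2.843, 0.001]
contact_force: [0.6, 0.0, 0.3]
grip_width: 0.0852
gripper_force: 0.0
```

>>> {"fn": "servo_tool", "kwargs": {"commands": [[0, 0, -7, -15, -15, 0, 0], [0, 0, -14, -25, -25, 0, 0], [0, 0, -21, -33, -34, 0, 0], [0, 0, -28, -33, -34, 0, 0], [0, 0, -35, -33, -34, 0, 0]]}}

```text
clock: 11.72
tcp_pos: [0.4808, -0.1524, 0.187]
orientation: [-2.13, -2.308, 0.001]
contact_force: [0.1, 0.7, 0.2]
grip_width: 0.0856
gripper_force: 0.0
```

>>> {"fn": "servo_tool", "kwargs": {"commands": [[0, 0, -7, 0, 0, 0, 0], [0, 0, -14, 0, 0, 0, 0], [0, 0, -21, 0, 0, 0, 0], [0, 0, -28, 0, 0, 0, 0], [0, 0, -35, 0, 0, 0, 0]]}}

```text
clock: 12.13
tcp_pos: [0.4815, -0.1516, 0.1869]
orientation: [-2.724, -1.563, 0.001]
contact_force: [-0.7, 0.7, 0.0]
grip_width: 0.0855
gripper_force: 0.0
```

>>> {"fn": "servo_tool", "kwargs": {"commands": [[0, 0, -7, 0, 0, 0, 0], [0, 0, -14, 0, 0, 0, 0], [0, 0, -21, 0, 0, 0, 0], [0, 0, -28, 0, 0, 0, 0], [0, 0, -35, 0, 0, 0, 0]]}}

```text
clock: 12.55
tcp_pos: [0.4815, -0.1515, 0.1869]
orientation: [-3.068, -0.672, 0.001]
contact_force: [0.5, -0.4, 0.3]
grip_width: 0.0854
gripper_force: 0.0
```

>>> {"fn": "servo_tool", "kwargs": {"commands": [[0, 0, -7, 0, 0, 0, 0], [0, 0, -14, 0, 0, 0, 0], [0, 0, -14, 0, 0, 0, 0], [0, 0, -14, 0, 0, 0, 0], [0, 0, -14, 0, 0, 0, 0]]}}

```text
clock: 12.97
tcp_pos: [0.4818, -0.1517, 0.1871]
orientation: [-3.126, -0.308, 0.001]
contact_force: [-0.1, -0.9, 0.7]
grip_width: 0.0854
gripper_force: 0.0
```

```bash
cat >> h.py <<'E'
def sel(d,im,c,ctr):
    v,u=np.where(d>0);P=depthpts(c,np.c_[u,v],d[v,u])
    k=(np.hypot(*(P[:,:2]-ctr).T)<.045)&(P[:,2]>.0955)&(P[:,2]<.103)
    w,V=np.linalg.eigh(np.cov(P[k,:2].T))
    print("sel",cv2.minAreaRect((P[k,:2]*1000).astype(np.float32)),P[k].mean(0).round(4),"yaw",np.degrees(np.arctan2(V[1,1],V[0,1])).round(1),k.sum())
E
python3 - <<'E'
from h import *
o=r.get_obs();im,d=r.grab_frame("wrist");cv2.imwrite("pics/w8.png",im);np.savez("pics/w8.npz",im=im,d=d,p=o["tcp_pos"],q=o["orientation"])
sel(d,im,cam("wrist",o),(.483,-.152))
M=R.from_rotvec(o["orientation"]).as_matrix();print(o["clock"],o["tcp_pos"],np.degrees(np.arctan2(M[1,1],M[0,1])),M[:,2].round(3),o["joints"].round(2))
for n in("top","side"):z=np.load(f"pics/{n}0.npz");sel(z["d"],z["im"],cam(n),(.483,-.152))
E
```

```text
sel ((483.2845153808594, -151.54652404785156), (67.66422271728516, 17.745655059814453), 10.376633644104004) [ 0.4844 -0.1514  0.098 ] yaw -169.6 1740
12.9667 [ 0.48182247 -0.15168522  0.18707164] -78.73869702537569 [-0.001 -0.    -1.   ] [-0.6   0.37  0.98  2.05 -0.39  0.92 -0.78]
sel ((481.76708984375, -153.53416442871094), (64.8957290649414, 17.242874145507812), 10.79761028289795) [ 0.4824 -0.1533  0.099 ] yaw -169.1 116
sel ((485.4814758300781, -153.48715209960938), (66.29487609863281, 19.244535446166992), 10.880193710327148) [ 0.4846 -0.1543  0.0978] yaw -170.5 144
```

View pics/w8.png

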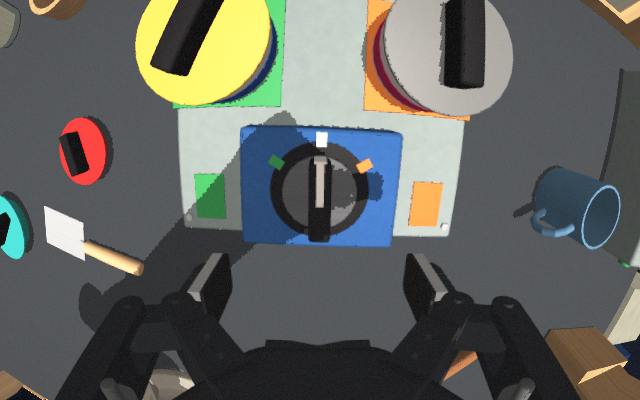

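The wrist picture shows the selector bar from (320,158) to (319,240), pointing at the white mark and aligned with the hand. The yellow lid sits on the green-bay tub. I descend and grip.

>>> {"fn": "servo_tool", "kwargs": {"commands": [[0, 0, 0, 1, 0, -20, 0], [0, 0, 0, 1, 0, -50, 0], [0, 0, 0, 1, 0, -80, 0], [0, 0, 0, 1, 0, -105, 0], [0, 0, 0, 1, 0, -117, 0]]}}

```text
clock: 13.43
tcp_pos: [0.4814, -0.1512, 0.0677]
orientation: [-3.125, -0.305, 0.006]
contact_force: [-0.1, 0.5, -0.6]
grip_width: 0.0856
gripper_force: 0.0
```

>>> {"fn": "servo_tool", "kwargs": {"commands": [[0, 0, 0, 0, 0, 0, 0], [0, 0, 0, 0, 0, 0, 0.5], [0, 0, 0, 0, 0, 0, 1], [0, 0, 0, 0, 0, 0, 1], [0, 0, 0, 0, 0, 0, 1]], "force": 40}}

```text
clock: 13.85
tcp_pos: [0.484, -0.1519, 0.0715]
orientation: [3.127, 0.303, 0.004]
contact_force: [1.2, -0.5, 1.0]
grip_width: 0.0387
gripper_force: 0.0
```

>>> {"fn": "servo_tool", "kwargs": {"commands": [[0, 0, 0, 0, 0, 0, 1], [0, 0, 0, 0, 0, 0, 1], [0, 0, 0, 0, 0, 0, 1], [0, 0, 0, 0, 0, 0, 1], [0, 0, 0, 0, 0, 0, 1]]}}

```text
clock: 14.27
tcp_pos: [0.4839, -0.1528, 0.0712]
orientation: [3.126, 0.302, 0.003]
contact_force: [-0.7, -2.4, 6.5]
grip_width: 0.0177
gripper_force: 44.5
```

>>> {"fn": "servo_tool", "kwargs": {"commands": [[0, 0, 4, 0, 0, 0, 1], [0, 0, 8, 0, 0, 0, 1], [0, 0, 12, 0, 0, 0, 1], [0, 0, 16, 0, 0, 0, 1], [0, 0, 20, 0, 0, 0, 1]]}}

```text
clock: 14.68
tcp_pos: [0.4837, -0.1523, 0.0712]
orientation: [3.025, 0.845, 0.002]
contact_force: [-1.6, -1.1, 8.4]
grip_width: 0.0171
gripper_force: 44.9
```

>>> {"fn": "servo_tool", "kwargs": {"commands": [[0, 0, 4, 0, 0, 0, 1], [0, 0, 8, 0, 0, 0, 1], [0, 0, 12, 0, 0, 0, 1], [0, 0, 16, 0, 0, 0, 1], [0, 0, 20, 0, 0, 0, 1]]}}

```text
clock: 15.1
tcp_pos: [0.4833, -0.1519, 0.0712]
orientation: [-2.833, -1.358, -0.002]
contact_force: [-1.3, 1.0, 10.3]
grip_width: 0.0173
gripper_force: 45.2
```

>>> {"fn": "servo_tool", "kwargs": {"commands": [[0, 0, 4, 0, 0, 0, 1], [0, 0, 8, 0, 0, 0, 1], [0, 0, 12, 0, 0, 0, 1], [0, 0, 17, 0, 0, 0, 1], [0, 0, 17, 0, 0, 0, 1]]}}

```text
clock: 15.52
tcp_pos: [0.4829, -0.1518, 0.0712]
orientation: [-2.599, -1.763, -0.001]
contact_force: [-3.8, 0.3, 11.4]
grip_width: 0.0173
gripper_force: 45.2
```

```bash
python3 - <<'E'
from h import *
o=r.get_obs();M=R.from_rotvec(o["orientation"]).as_matrix();print(o["clock"],o["tcp_pos"],np.degrees(np.arctan2(M[1,1],M[0,1]))+90,o["contact_force"],o["moment"],o["grip_width"])
im,d=r.grab_frame("top");sel(d,im,cam("top"),(.483,-.152))
E
```

```text
15.5167 [ 0.48291386 -0.15176589  0.0712035 ] 68.29686549189933 [-3.77916108  0.33105191 11.39395156] [0.17526463 0.84231791 0.02990765] 0.017328756428887985
sel ((0.0, 0.0), (0.0, 0.0), 0.0) [nan nan nan] yaw nan 0
  avg = a.mean(axis, **keepdims_kw)
  ret = um.true_divide(
h.py:68: RuntimeWarning: Degrees of freedom <= 0 for slice
  w,V=np.linalg.eigh(np.cov(P[k,:2].T))
  c *= np.true_divide(1, fact)
  c *= np.true_divide(1, fact)
h.py:69: RuntimeWarning: Mean of empty slice.
  print("sel",cv2.minAreaRect((P[k,:2]*1000).astype(np.float32)),P[k].mean(0).round(4),"yaw",np.degrees(np.arctan2(V[1,1],V[0,1])).round(1),k.sum())
```

>>> {"fn": "servo_tool", "kwargs": {"commands": [[0, 0, 0, 0, 0, 0, 0.5], [0, 0, 0, 0, 0, 0, 0], [0, 0, 0, 0, 0, 0, 0], [0, 0, 0, 0, 0, 0, 0], [0, 0, 0, 0, 0, 0, 0]]}}

```text
clock: 15.98
tcp_pos: [0.483, -0.1517, 0.0701]
orientation: [-2.603, -1.758, 0.0]
contact_force: [-0.0, 0.1, 0.0]
grip_width: 0.0766
gripper_force: 0.0
```

>>> {"fn": "servo_tool", "kwargs": {"commands": [[0, 0, 0, 0, 0, 0, 0], [0, 0, 0, 0, 0, 10, 0], [0, 0, 0, 0, 0, 40, 0], [0, 0, 0, 0, 0, 75, 0], [0, 0, 0, 0, 0, 115, 0]]}}

```text
clock: 16.4
tcp_pos: [0.4817, -0.1519, 0.1861]
orientation: [-2.603, -1.756, 0.005]
contact_force: [0.9, 0.4, 0.0]
grip_width: 0.085
gripper_force: 0.0
```

>>> {"fn": "servo_tool", "kwargs": {"commands": [[0, 0, 0, 0, 0, 30, 0], [0, 0, 0, 0, 0, 50, 0], [0, 0, 0, 0, 0, 50, 0], [0, 0, 0, 0, 0, 50, 0], [0, 0, 0, 0, 0, 50, 0]]}}

```text
clock: 16.82
tcp_pos: [0.4825, -0.1515, 0.2349]
orientation: [-2.603, -1.758, 0.001]
contact_force: [-0.2, 0.7, 0.1]
grip_width: 0.0852
gripper_force: 0.0
```

```bash
python3 - <<'E'
from h import *
o=r.get_obs();im,d=r.grab_frame("wrist");cv2.imwrite("pics/w9.png",im);c=cam("wrist",o)
print(o["clock"],o["tcp_pos"],o["contact_force"]);sel(d,im,c,(.483,-.152));disc(d,im,c,(.6,-.033))
v,u=np.where(d>0);P=depthpts(c,np.c_[u,v],d[v,u]);hs=cv2.cvtColor(im,cv2.COLOR_BGR2HSV)[v,u]
k=(hs[:,0]>95)&(hs[:,0]<125)&(hs[:,1]>120)&(abs(P[:,2]-.054)<.003)&(np.hypot(*(P[:,:2]-(.483,-.152)).T)<.11)
print("console",cv2.minAreaRect((P[k,:2]*1000).astype(np.float32)))
z=d[:0]
im,d=r.grab_frame("side");disc(d,im,cam("side"),(.6,-.033));sel(d,im,cam("side"),(.483,-.152))
E
```

```text
16.8167 [ 0.48246732 -0.15154417  0.23491807] [-0.21320404  0.72485173  0.08779851]
sel ((482.92059326171875, -151.0369873046875), (66.58316802978516, 17.75655174255371), 67.63260650634766) [ 0.483  -0.1501  0.0979] yaw 67.3 1268
disc 6291 median z 0.0993 slope x,y, z0 [-0.0029  0.0021  0.0995]
console ((482.0723876953125, -151.22003173828125), (113.91425323486328, 147.78749084472656), 8.99710750579834)
disc 556 median z 0.0995 slope x,y, z0 [0.0156 0.0091 0.1001]
sel ((484.7466125488281, -153.2879638671875), (65.67727661132812, 17.060474395751953), 67.0601806640625) [ 0.4848 -0.1544  0.0979] yaw 66.9 140
```

View pics/w9.png

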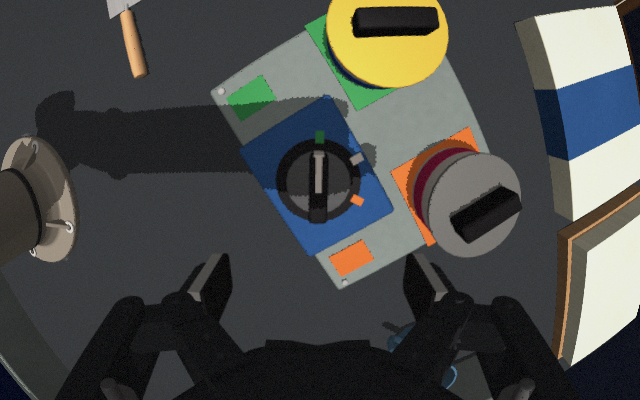

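The wrist picture shows the selector's white line at (319,165), pointing straight at the green mark at (320,136). The yellow lid is on the tub in the green bay, and the hand is clear of everything. The bar's angle is 58° from the station axis, against a detent at 57.3°. The lid is still level at 0.099 m.

```bash
python3 -c "
from bench import r
print(r.hand_in())"
```

```text
the job is handed in; nothing more can be done
None
```

I snapped the yellow lid fully home and level on the open tub, turned the selector to the green mark (the tub stands in the left bay), and handed the job in at about 17 s of the 64 s limit.

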